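Weigh the oxide tin on the pan balance

ROBOT

A 7-joint arm with a two-finger parallel gripper is mounted at the origin on the work surface. World frame = base frame: x ahead of the robot, y to its left, z up, the work surface at z = 0. Lengths are in m, angles in rad, forces in N, time in s.
With the tool pointing down it reaches from about 0.425 to 0.8 m from the base axis. Payload 8.3 kg.
Tool frame: the origin (TCP) lies between the finger pads; the fingertips stand 22 mm ahead of it and the grasp point (between the pads) lies 3 mm ahead of it (manip.tcp_to_tips is the z of the fingertips in the tool frame, in m); z points along the fingers, y is the direction in which the jaws open and shut (so a half turn about z gives the same grasp; the last joint's range is limited). The gripper opens to 85 mm and grips with 20 to 120 N. Pads are 22 mm wide; open, the fingers measure 114 mm over their backs; the gripper's body (76 mm by 85 mm) begins 54 mm behind the grasp point. The pads swing forward as they close: fully open they stand 13 mm farther back than shut.
Start: joints at [-0.063, 0.383, 0.016, 1.37, -0.006, 1.388, -0.046], TCP at [0.625, 0, 0.253] pointing down, gripper open.
Joint ranges: [-2.95, 2.95], [-0.25, 2.06], [-1.52, 1.56], [0.18, 2.33], [-1.44, 4.58], [0.02, 2.06], [-3.01, 3.01]. Speed limits (rad/s): [2.39, 2.39, 3.01, 3.01, 3.14, 3.14, 3.14].

INTERFACE

Orientations are given as a unit quaternion [w, x, y, z].
In Python, from workcell import manip gives the robot as it stands.
- The arm moves only by the tool carry_out, never from a script. Its argument "motion" is a list of rows, each an object of numbers: "jaw": the opening in per cent of the stroke, from 0 (shut) to 100 (fully open); "dx", "dy", "dz": the shift along the tool's x, y, z in m; "wx", "wy", "wz": the turn, a rotation vector about the tool's x, y, z in degrees. A call has 1 to 20 rows; each row is the pose to reach, as a shift and turn from the pose measured when the call began, along the tool's axes at that moment; what a row does not reach only later rows make up. A row lasts 1/8 s, in which the tool goes at most 62.5 mm and 10.7 degrees, less where a joint would pass 70% of its speed; a pose out of reach is approached as far as the arm can. A call with a gripper value outside its range is refused whole. The fingers move at their own pace and stop on an object; the grip force is fixed at half the most. Time passes only in rows, so rows that repeat a pose let the fingers close. It gives the time, the measured TCP pose, the force and the opening at its end, in the units of the state.
- manip.read_state(): the state, without advancing time (a new reading comes with each control period).
- manip.camera(name): name is "scene" or "side" or "wrist"; returns (picture, depth): 400x640x3 uint8, red, green, blue; 400x640 float32, m along the optical axis (not along the pixel's ray), 0 where there is no reading.
- manip.camera_model(name): a dict with "fx", "fy", "cx", "cy" (pixels), "rvec" (rotation vector, rad) and "tvec" (3), from world to camera coordinates, as OpenCV has them; the wrist camera has in their place "T_tool_cam" (4x4, takes a point from camera to tool coordinates, whose origin is the TCP and whose axes are the flange's). Camera axes: x right, y down, z forward; pixel columns grow to the right and rows downward; lengths in m; the calibration is good to about 2 mm. A picture is of the moment at which its call begins: read the wrist's pose just before it. camera_model takes no time and is no camera call.
- manip.close_job(): hands the job in, once; it reports no verdict.
Trained networks look in the newest picture that a camera, given by its name, has taken for a name from the list of things; names that differ only in an ending like _2 or _b are one class to them, and where a whole thing is asked for, a point or a joint stands for the part that bears it (a point fixed in the world has none). Each returns a list of dicts, best first, with "score" (0 to 1); they miss things now and then, are a little off and sometimes report something else, mostly with a low value. They report only what shows in the picture. A call takes as long as a camera call. They do not tell look-alikes from the thing itself.
- manip.recognise(name, camera): "at" ([column, row] in pixels, amid what is visible of it).
- manip.mark_of(name, camera): "at" ([column, row] in pixels: a listed point, or the origin of a listed thing).
The state is a dict: "time_s": time; "qpos": joint angles; "qd": joint speeds; "tau": joint torques, N m; "ee_pos": TCP position; "ee_rot": TCP orientation; "wrist_force": force on the tool from outside, world axes, zero at the start; "torque": the same for the moment, N m; "grip_width": opening from 0.0 (shut) to 1.0 (fully open).
Only numpy, scipy, OpenCV 4.12 (cv2) and the standard library are available. Lean on these libraries where they do the work, as an engineer would, in place of code of your own. Each camera call takes 0.05 s, during which the arm holds its last target.

TASK

Weigh the tin: first stand the aluminium tin on the blue pan of the balance and let go, then stand brass weights from the dark block on the white pan until the beam floats level, with the red pointer at rest inside the green band. The big weight is always needed; leave any weight that is not needed standing on the block, and do not disturb the vase, callipers or modelling tool.

Things in the scene. Friction and masses are not known exactly. Their poses are not given: they have to be found in the camera images.
- tin: loose closed aluminium tin with ribbed screw-top lid, round, 56 mm across (58 mm at the lid) and 70 mm tall; the lid is the top 17 mm. Origin at the centre of its underside, z up. Its filling is unknown: it weighs between 190 and 322 g
- weight_block: fixed dark wooden slab, 60 (x) by 190 (y) by 12 (z) mm, on the bench; its top 12 mm above its origin, which is the centre of its underside. The three weights stand on it in a row along its y, 60 mm apart, the middle one at its centre. The block and the tin may swap sides of the bench
- w200: loose brass 200 g weight, mass 200 g exactly: a cylinder 32 mm across and 28 mm tall with a grip knob 16 mm across and 18 mm tall on top (total 46 mm). Origin at the centre of its underside, z up. It starts standing on the weight block, in any of the three places. The biggest weight
- w100: loose brass 100 g weight, mass 100 g exactly: a cylinder 26 mm across and 22 mm tall with a grip knob 16 mm across and 18 mm tall on top (total 40 mm). Origin at the centre of its underside, z up. It starts standing on the weight block, in any of the three places. The middle weight
- w50: loose brass 50 g weight, mass 50 g exactly: a cylinder 22 mm across and 16 mm tall with a grip knob 14 mm across and 18 mm tall on top (total 34 mm). Origin at the centre of its underside, z up. It starts standing on the weight block, in any of the three places. The smallest weight
- balance: fixed grey base of the pan balance, 100 (x) by 330 (y) by 18 (z) mm, origin at the centre of its underside; y runs along the beam to the blue pan. At its middle a white upright dial plate, 96 mm wide along y, 188 mm high, top edge 26 mm deep; a red forked pointer on the beam straddles it and bridges its top (194 mm high). A green band 12 mm wide mid-way on both faces and the top marks level
- load_pan_top (a point): centre of the upper face of the blue pan, for the tin: a round dish of 98 mm usable flat width with a rim standing 4 mm above the floor; it lies 130 mm along +y of the balance, 100 mm above the bench when level. The pans stay horizontal, rising and sinking up to 29 mm either way as the beam tilts
- weight_pan_top (a point): centre of the upper face of the white pan, for the weights: same dish, 130 mm along -y of the balance, 100 mm above the bench when level. Where a load stands in a pan does not matter to the balance
- beam (a joint): tilt of the beam in rad: 0 is level (as it is with empty pans), negative when the blue pan is down, positive when the white pan is down, stops at -0.22 and +0.22. Between the stops it tilts 0.08 rad for every 50 g of difference between the pans (0.0016 rad per g) and settles within about 1 s; the pans move 1.3 mm per 0.01 rad. The green band covers -0.05 to +0.05
- vase: loose bisque vase, pale pinkish, unglazed, 96 mm across and 155 mm tall, origin at the centre of its underside; a bystander
- callipers: loose yellow and black plastic callipers lying flat, 150 mm long (along its y), up to 9 mm thick; jaws reach 45 mm along its x. Origin under the middle of the long bar; a bystander
- modelling_tool: loose rosewood modelling tool lying flat, about 175 mm long (along its y), 22 mm wide, 8 mm thick, origin under the middle of its handle; a bystander
- organiser: fixed green two-tier stacking organiser, 150 (x) by 200 (y) by 130 (z) mm, origin at the centre of its underside; a bystander
There are look-alikes about, which are no part of the job. What is shaped like the w200 but pink or turquoise is not meant.

How it is judged:
On the way, in this order (a step that is already met when the one before it is completed fails the run):
1. the tin stands alone on the blue pan, let go, and the beam is fully down on that side (horizontal distance between tin and load_pan_top below 0.035 m and z of tin in the frame of load_pan_top between -0.006 and 0.008 m and angle between tin's own z axis and vertical below 0.15 rad and contact force between the fingers and tin below 0.05 N and value of joint beam below -0.18 rad and not (horizontal distance between w200 and weight_pan_top below 0.05 m and z of w200 in the frame of weight_pan_top between -0.006 and 0.008 m and angle between w200's own z axis and vertical below 0.15 rad) and not (horizontal distance between w100 and weight_pan_top below 0.05 m and z of w100 in the frame of weight_pan_top between -0.006 and 0.008 m and angle between w100's own z axis and vertical below 0.15 rad) and not (horizontal distance between w50 and weight_pan_top below 0.05 m and z of w50 in the frame of weight_pan_top between -0.006 and 0.008 m and angle between w50's own z axis and vertical below 0.15 rad)), for 0.2 s.
2. weights stand on the white pan, let go, and the beam floats level at rest with the pointer in the green band (horizontal distance between tin and load_pan_top below 0.035 m and z of tin in the frame of load_pan_top between -0.006 and 0.008 m and angle between each of tin, w200's own z axis and vertical below 0.15 rad and horizontal distance between w200 and weight_pan_top below 0.05 m and z of w200 in the frame of weight_pan_top between -0.006 and 0.008 m and ((horizontal distance between w100 and weight_pan_top below 0.05 m and z of w100 in the frame of weight_pan_top between -0.006 and 0.008 m and angle between w100's own z axis and vertical below 0.15 rad) or (x of w100 in the frame of weight_block between -0.032 and 0.032 m and y of w100 in the frame of weight_block between -0.097 and 0.097 m and z of w100 in the frame of weight_block between 0.008 and 0.018 m and angle between w100's own z axis and vertical below 0.15 rad)) and ((horizontal distance between w50 and weight_pan_top below 0.05 m and z of w50 in the frame of weight_pan_top between -0.006 and 0.008 m and angle between w50's own z axis and vertical below 0.15 rad) or (x of w50 in the frame of weight_block between -0.032 and 0.032 m and y of w50 in the frame of weight_block between -0.097 and 0.097 m and z of w50 in the frame of weight_block between 0.008 and 0.018 m and angle between w50's own z axis and vertical below 0.15 rad)) and value of joint beam between -0.05 and 0.05 rad and velocity of joint beam between -0.03 and 0.03 rad/s and contact force between the fingers and tin below 0.05 N and contact force between the fingers and w200 below 0.05 N and contact force between the fingers and w100 below 0.05 N and contact force between the fingers and w50 below 0.05 N), for 0.5 s.
At the end, for the whole second after the job is handed in: The tin stands upright on the blue pan (within 35 mm of its centre), the 200 g weight stands on the white pan (within 50 mm of its centre), the 100 g and 50 g weights each stand either on the white pan or on the block, and the beam is at rest within 0.05 rad of level (pointer in the green band) (all of step 2); the robot touches nothing.
It fails at once if the vase is pushed or lifted more than 30 mm from its place (distance of vase from where it was at the start of the episode above 0.03 m).
It fails at once if the pair of callipers is pushed or lifted more than 30 mm from its place (distance of callipers from where it was at the start of the episode above 0.03 m).
It fails at once if the modelling tool is pushed or lifted more than 30 mm from its place (distance of modelling_tool from where it was at the start of the episode above 0.03 m).
It fails at once if the tin is tipped over (angle between tin's own z axis and vertical above 0.6 rad).
It also fails if it takes over 67 s, if anything falls off the work surface, if the arm or the gripper's body presses on something with over 40 N, if the wrist force passes 120 N, or if a joint passes its speed limit or range.

## Working session

There is one attempt and no reset: what is moved stays moved. The work goes in short steps, Python scripts to look and compute and a tool call to move; the robot and the scene stay as the last step left them, time stands still between calls to the robot, and variables do not carry over. Pictures are saved under pics/ and viewed, and the job is handed in when it is done.

Besides the shell and the picture viewer there is one more tool, called after ">>>" by a JSON object that holds its "api" and its "payload", one argument or row to a line. carry_out: Moves the arm, as the interface text tells. Its arguments: {"type":"object","properties":{"motion":{"type":"array","items":{"type":"object","properties":{"jaw":{"type":"number"},"dx":{"type":"number"},"dy":{"type":"number"},"dz":{"type":"number"},"wx":{"type":"number"},"wy":{"type":"number"},"wz":{"type":"number"}}}}},"required":["motion"]}

```bash
ls; mkdir -p pics
cat > h.py <<'E'
import numpy as np, cv2
from workcell import manip
def cam(name):
    st=manip.read_state(); p,d=manip.camera(name); return st,p,d
def pose(m,st=None):
    if 'rvec' in m:
        R=cv2.Rodrigues(np.array(m['rvec'],float))[0]; t=np.array(m['tvec'],float).ravel()
        return R.T, -R.T@t
    from scipy.spatial.transform import Rotation as Ro
    q=st['ee_rot']; R=Ro.from_quat([q[1],q[2],q[3],q[0]]).as_matrix()
    T=np.array(m['T_tool_cam']); return R@T[:3,:3], R@T[:3,3]+np.array(st['ee_pos'])
def ray(m,px,st=None):
    R,c=pose(m,st); return c,R@np.array([(px[0]-m['cx'])/m['fx'],(px[1]-m['cy'])/m['fy'],1.0])
def pz(m,px,z,st=None):
    c,v=ray(m,px,st); return c+v*(z-c[2])/v[2]
def pd(m,px,d,st=None):
    c,v=ray(m,px,st); return c+v*d
def cloud(m,d,st=None):
    R,c=pose(m,st); v,u=np.mgrid[:d.shape[0],:d.shape[1]]
    P=np.stack([(u-m['cx'])/m['fx'],(v-m['cy'])/m['fy'],np.ones(d.shape)],-1)*d[...,None]
    return P@R.T+c
def proj(m,X,st=None):
    R,c=pose(m,st); p=R.T@(np.array(X)-c); return [p[0]/p[2]*m['fx']+m['cx'],p[1]/p[2]*m['fy']+m['cy']]
E
python3 - <<'E'
from h import *
for n in ['scene','side','wrist']:
    st,p,d=cam(n); cv2.imwrite(f'pics/{n}0.png',p[...,::-1]); np.save(f'pics/{n}0.npy',d)
    m=manip.camera_model(n); print(n,pose(m,st)[1].round(3),m['fx'])
    for k in ['tin','w200','w100','w50','weight_block','balance','load_pan_top','weight_pan_top','vase','callipers','modelling_tool','organiser']:
        r=manip.mark_of(k,n); print(k,[(np.round(x['at']).tolist(),round(x['score'],2)) for x in r[:4]])
print(manip.read_state())
E
```

```text
pics
scene [ 0.846 -0.418  0.898] 379.6361811272304
tin []
w200 [([219.0, 243.0], 0.68), ([198.0, 262.0], 0.66), ([184.0, 241.0], 0.56), ([446.0, 130.0], 0.55)]
w100 [([219.0, 243.0], 0.68), ([198.0, 262.0], 0.66), ([184.0, 241.0], 0.56), ([446.0, 130.0], 0.55)]
w50 [([219.0, 243.0], 0.68), ([198.0, 262.0], 0.66), ([184.0, 241.0], 0.56), ([446.0, 130.0], 0.55)]
weight_block [([220.0, 245.0], 0.9), ([261.0, 364.0], 0.4)]
balance [([342.0, 215.0], 0.98)]
load_pan_top [([377.0, 167.0], 0.61)]
weight_pan_top [([309.0, 235.0], 0.96)]
vase [([446.0, 133.0], 0.97)]
callipers [([292.0, 175.0], 0.51)]
modelling_tool [([401.0, 238.0], 0.69)]
organiser [([264.0, 362.0], 0.8)]
side [0.388 0.721 0.909] 445.3177212189138
tin [([337.0, 346.0], 0.78), ([301.0, 228.0], 0.41)]
w200 [([420.0, 169.0], 0.66), ([393.0, 171.0], 0.65), ([388.0, 187.0], 0.58), ([404.0, 147.0], 0.58)]
w100 [([420.0, 169.0], 0.66), ([393.0, 171.0], 0.65), ([388.0, 187.0], 0.58), ([404.0, 147.0], 0.58)]
w50 [([420.0, 169.0], 0.66), ([393.0, 171.0], 0.65), ([388.0, 187.0], 0.58), ([404.0, 147.0], 0.58)]
weight_block [([240.0, 22
[... 708 characters left out ...]
5, 'qpos': array([-0.06287192,  0.38338945,  0.01640948,  1.37010141, -0.00634347,
        1.38815035, -0.04648095]), 'qd': array([-2.00268810e-03,  1.69588844e-03,  6.29956652e-05,  2.28034287e-03,
       -8.75341704e-04,  8.48236590e-05,  9.25968075e-04]), 'tau': array([ 1.54394206e-04, -6.27329421e+01,  8.42818413e-01, -3.72077286e+01,
        1.64967013e-02,  2.82775683e-03, -1.49517039e-07]), 'ee_pos': array([6.24999303e-01, 3.77028509e-05, 2.53285360e-01]), 'ee_rot': array([-3.63972076e-05,  7.07099565e-01,  7.07113996e-01,  3.42634522e-05]), 'wrist_force': array([0.663836 , 0.0525304, 0.1451206]), 'torque': array([0.00400697, 0.05385455, 0.00785742]), 'grip_width': 0.9985548761620628}
```

View pics/scene0.png

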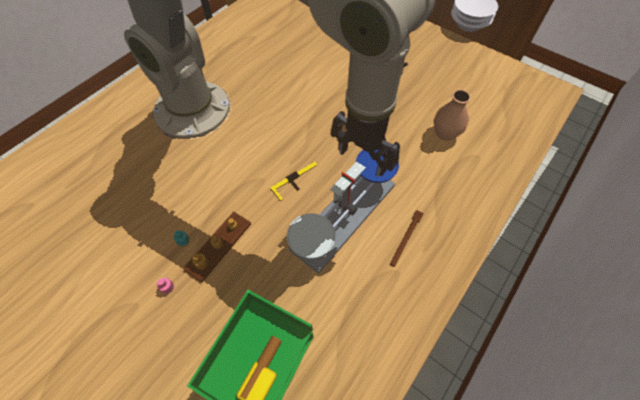

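View pics/side0.png

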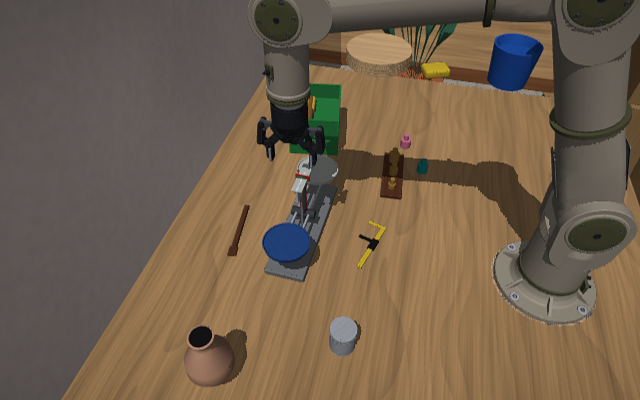

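View pics/wrist0.png

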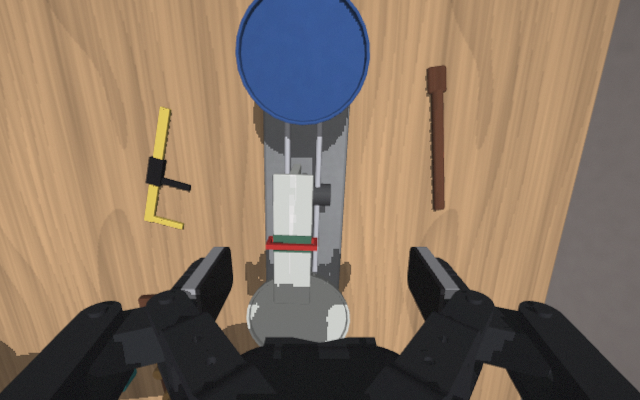

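Run:
```python
from h import *
for n in ['scene','side']:
    p=cv2.imread(f'pics/{n}0.png'); d=np.load(f'pics/{n}0.npy'); m=manip.camera_model(n)
    C=cloud(m,d); np.save(f'pics/{n}C.npy',C)
    hsv=cv2.cvtColor(p,cv2.COLOR_BGR2HSV)
    rows={'scene':[(232,223),(216,241),(199,260),(181,238),(165,285),(309,235),(377,163)],'side':[(343,324),(343,330),(394,155),(393,170),(392,184),(404,140),(422,165),(286,242),(318,172)]}[n]
    for u,v in rows: print(n,u,v,C[v,u].round(3))
C=np.load('pics/sideC.npy')
# tin top
w=C[310:355,320:365].reshape(-1,3); t=w[(w[:,2]>.064)&(w[:,2]<.078)]; print('tin top',len(t),t.mean(0),t.min(0),t.max(0))
b=C[225:265,255:320].reshape(-1,3); t=b[(b[:,2]>.09)&(b[:,2]<.11)]; print('blue',len(t),(t.min(0)+t.max(0))/2,t.min(0),t.max(0))
for n,(u0,u1,v0,v1) in {'scene':(180,255,205,290),'side':(378,408,140,200)}.items():
    C=np.load(f'pics/{n}C.npy'); q=C[v0:v1,u0:u1].reshape(-1,3)
    t=q[(q[:,2]>.008)&(q[:,2]<.075)];print(n,t.min(0).round(3),t.max(0).round(3))
    I=cv2.imread(f'pics/{n}0.png')[v0-5:v1+5,u0-10:u1+10]; cv2.imwrite(f'pics/{n}_w.png',cv2.resize(I,None,fx=6,fy=6,interpolation=cv2.INTER_CUBIC))
```

```text
scene 232 223 [ 0.405 -0.22   0.039]
scene 216 241 [ 0.409 -0.28   0.04 ]
scene 199 260 [ 0.417 -0.34   0.048]
scene 181 238 [ 0.328 -0.325  0.027]
scene 165 285 [ 0.391 -0.429  0.03 ]
scene 309 235 [ 0.598 -0.148  0.099]
scene 377 163 [ 0.667 -0.013  0.293]
side 343 324 [0.441 0.271 0.067]
side 343 330 [0.438 0.285 0.069]
side 394 155 [ 0.408 -0.326  0.038]
side 393 170 [ 0.403 -0.266  0.031]
side 392 184 [ 0.398 -0.212  0.026]
side 404 140 [ 0.387 -0.42   0.027]
side 422 165 [ 0.322 -0.315  0.027]
side 286 242 [0.609 0.116 0.098]
side 318 172 [ 0.596 -0.133  0.098]
tin top 599 [0.4388507  0.28281008 0.06977786] [0.41017042 0.25189749 0.06426482] [0.46770587 0.31082259 0.07461473]
blue 1471 [0.60995419 0.11780069 0.09929439] [0.55416998 0.06347299 0.09065639] [0.66573841 0.17212838 0.10793239]
scene [ 0.313 -0.375  0.008] [ 0.441 -0.183  0.062]
side [ 0.367 -0.429  0.008] [ 0.44  -0.179  0.062]
```

View pics/scene_w.png

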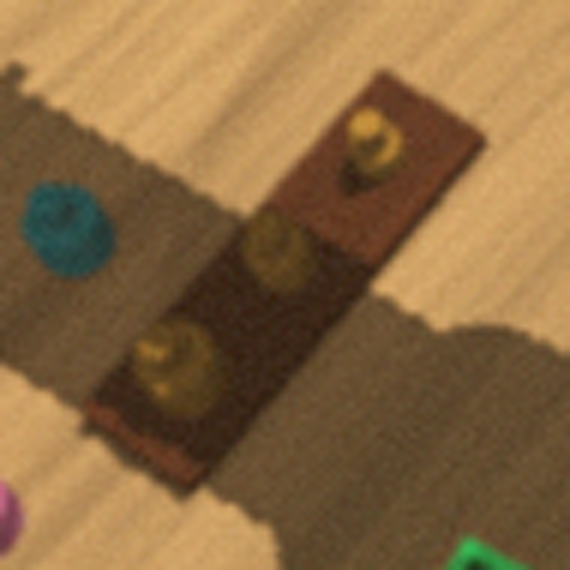

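View pics/side_w.png

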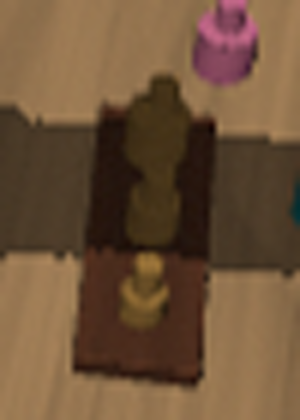

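Candidates for the weights, as scene pixels: brass on the block are w200 at (199,262), w100 at (216,241) and w50 at (232,223). The look-alikes are turquoise at (181,238) and pink at (165,285), both standing off the block. By size and colour in the crops, the three brass ones are the right ones. The tin is at side pixel (343,337), with its top at z ≈ 0.070, which fits its height.

I'll move above the tin.

>>> {"api": "carry_out", "payload": {
  "motion": [
    {"dx":0.06,"dy":-0.04,"dz":0.0},
    {"dx":0.282,"dy":-0.186,"dz":0.05},
    {"dx":0.282,"dy":-0.186,"dz":0.08},
    {"dx":0.282,"dy":-0.186,"dz":0.08},
    {"dx":0.282,"dy":-0.186,"dz":0.08},
    {"dx":0.282,"dy":-0.186,"dz":0.08},
    {"dx":0.282,"dy":-0.186,"dz":0.08},
    {"dx":0.282,"dy":-0.186,"dz":0.08}
  ]
}}

```text
schema error: expected keys jaw, dx, dy, dz, wx, wy, wz
```

Run:
```python
from h import *
print(manip.tcp_to_tips)
st,p,d=cam('wrist'); cv2.imwrite('pics/w1.png',p[...,::-1]); m=manip.camera_model('wrist')
C=cloud(m,d,st); print(st['ee_pos'],st['ee_rot'],st['time_s'])
t=C.reshape(-1,3); s=(t[:,2]>.062)&(t[:,2]<.078)&(abs(t[:,0]-.44)<.05)&(abs(t[:,1]-.28)<.05); t=t[s]
print(len(t),t.min(0),t.max(0),(t.min(0)+t.max(0))/2)
st,p,d=cam('scene'); cv2.imwrite('pics/s1.png',p[...,::-1]); C=cloud(manip.camera_model('scene'),d)
q=C.reshape(-1,3); z=q[:,2]
hsv=cv2.cvtColor(p,cv2.COLOR_RGB2HSV).reshape(-1,3)
bl=(abs(hsv[:,0].astype(int)-113)<10)&(hsv[:,1]>150)&(abs(q[:,0]-.61)<.09)&(abs(q[:,1]-.12)<.09)&(z>.085)&(z<.12)
t=q[bl]; print('blue',bl.sum(),t.min(0),t.max(0),(t.min(0)+t.max(0))/2)
wh=(hsv[:,1]<60)&(abs(q[:,0]-.6)<.09)&(abs(q[:,1]+.14)<.07)&(z>.085)&(z<.12)
t=q[wh]; print('white',wh.sum(),np.percentile(t,[1,99],axis=0),np.percentile(t,[1,99],axis=0).mean(0))
vs=(abs(q[:,0]-.8)<.25)&(abs(q[:,1]-.35)<.2)&(z>.05)&(z<.17); t=q[vs]; print('vase',t.min(0),t.max(0))
# block
b=(abs(q[:,0]-.41)<.06)&(abs(q[:,1]+.28)<.12)&(z>.007)&(z<.017)
print('block',cv2.minAreaRect(q[b][:,:2].astype(np.float32)), b.sum())
for lo,hi in[(-.25,-.19),(-.31,-.25),(-.37,-.31)]:
    k=(abs(q[:,0]-.41)<.03)&(q[:,1]>lo)&(q[:,1]<hi)&(z>.03); t=q[k]
    top=t[t[:,2]>np.percentile(t[:,2],97)-.005]; print(len(t),t.mean(0),top.mean(0),t[:,2].max())
```

```text
0.022
[6.24999303e-01 3.77028509e-05 2.53285360e-01] [-3.63972076e-05  7.07099565e-01  7.07113996e-01  3.42634522e-05] 1.95Traceback (most recent call last):
  File "<stdin>", line 6, in <module>
    return umr_minimum(a, axis, None, out, keepdims, initial, where)
ValueError: zero-size array to reduction operation minimum which has no identity
```

View pics/w1.png

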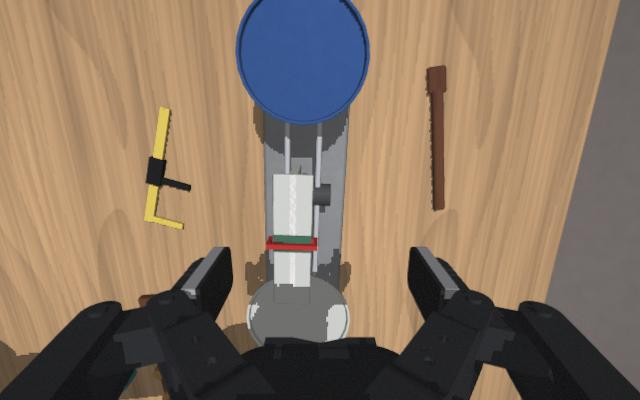

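The move was refused because every row needs all seven keys. The wrist view is unchanged.

>>> {"api": "carry_out", "payload": {
  "motion": [
    {"dx":0.05,"dy":-0.033,"dz":0.0,"wx":0,"wy":0,"wz":0,"jaw":100},
    {"dx":0.1,"dy":-0.066,"dz":0.0,"wx":0,"wy":0,"wz":0,"jaw":100},
    {"dx":0.15,"dy":-0.1,"dz":0.02,"wx":0,"wy":0,"wz":0,"jaw":100},
    {"dx":0.2,"dy":-0.133,"dz":0.04,"wx":0,"wy":0,"wz":0,"jaw":100},
    {"dx":0.25,"dy":-0.166,"dz":0.06,"wx":0,"wy":0,"wz":0,"jaw":100},
    {"dx":0.282,"dy":-0.186,"dz":0.07,"wx":0,"wy":0,"wz":0,"jaw":100},
    {"dx":0.282,"dy":-0.186,"dz":0.07,"wx":0,"wy":0,"wz":0,"jaw":100}
  ]
}}

```text
time_s: 2.88
ee_pos: [0.436, 0.2854, 0.1826]
ee_rot: [-0.001, 0.705, 0.71, -0.001]
wrist_force: [0.3, -0.7, -0.1]
grip_width: 0.996
```

```bash
cat > m1.py <<'E'
from h import *
st,p,d=cam('wrist'); cv2.imwrite('pics/w1.png',p[...,::-1]); m=manip.camera_model('wrist')
C=cloud(m,d,st); print(st['ee_pos'],st['ee_rot'],st['time_s'])
t=C.reshape(-1,3); s=(t[:,2]>.062)&(t[:,2]<.078)&(abs(t[:,0]-.44)<.05)&(abs(t[:,1]-.28)<.05); t=t[s]
print(len(t),len(t) and (t.min(0),t.max(0),(t.min(0)+t.max(0))/2))
st,p,d=cam('scene'); cv2.imwrite('pics/s1.png',p[...,::-1]); C=cloud(manip.camera_model('scene'),d)
q=C.reshape(-1,3); z=q[:,2]
hsv=cv2.cvtColor(p,cv2.COLOR_RGB2HSV).reshape(-1,3)
bl=(abs(hsv[:,0].astype(int)-113)<10)&(hsv[:,1]>150)&(abs(q[:,0]-.61)<.09)&(abs(q[:,1]-.12)<.09)&(z>.085)&(z<.12)
t=q[bl]; print('blue',bl.sum(),np.percentile(t,[.5,99.5],axis=0),np.percentile(t,[.5,99.5],axis=0).mean(0))
wh=(hsv[:,1]<60)&(abs(q[:,0]-.6)<.09)&(abs(q[:,1]+.14)<.07)&(z>.085)&(z<.12)
t=q[wh]; print('white',wh.sum(),np.percentile(t,[1,99],axis=0),np.percentile(t,[1,99],axis=0).mean(0))
vs=(abs(q[:,0]-.8)<.25)&(abs(q[:,1]-.35)<.2)&(z>.05)&(z<.17); t=q[vs]; print('vase',t.min(0),t.max(0))
b=(abs(q[:,0]-.41)<.06)&(abs(q[:,1]+.28)<.12)&(z>.007)&(z<.017)
print('block',cv2.minAreaRect(q[b][:,:2].astype(np.float32)), b.sum())
for lo,hi in[(-.25,-.19),(-.31,-.25),(-.37,-.31)]:
    k=(abs(q[:,0]-.41)<.03)&(q[:,1]>lo)&(q[:,1]<hi)&(z>.03); t=q[k]
    top=t[t[:,2]>np.percentile(t[:,2],97)-.005]; print(len(t),t.mean(0),top.mean(0),t[:,2].max())
E
python3 m1.py
```

```text
[0.43595895 0.28539213 0.18257309] [-9.02074241e-04  7.04610799e-01  7.09593192e-01 -5.56409673e-04] 2.875
3698 (array([0.4114115 , 0.25016531, 0.06205078]), array([0.46960815, 0.30809988, 0.07198772]), array([0.44050982, 0.27913259, 0.06701925]))
blue 991 [[0.56128023 0.06195797 0.09759026]
 [0.66119808 0.16365764 0.10671509]] [0.61123915 0.11280781 0.10215267]
white 1702 [[ 0.54968068 -0.19886448  0.09807992]
 [ 0.65336883 -0.09509178  0.10684296]] [ 0.60152476 -0.14697813  0.10246144]
vase [0.57051737 0.15001018 0.05009648] [0.7300943  0.4260106  0.16108943]
block ((0.40436577796936035, -0.2787573039531708), (0.061930108815431595, 0.19043849408626556), 4.396703243255615) 1323
42 [ 0.40213114 -0.21967483  0.04162543] [ 0.40020935 -0.21922715  0.0463586 ] 0.050473831264586044
95 [ 0.40637073 -0.28023278  0.04232499] [ 0.40360164 -0.2796873   0.05248521] 0.05555318466243786
152 [ 0.41355292 -0.33951588  0.04546293] [ 0.40977768 -0.3390755   0.05907765] 0.06189697905727043
```

View pics/w1.png

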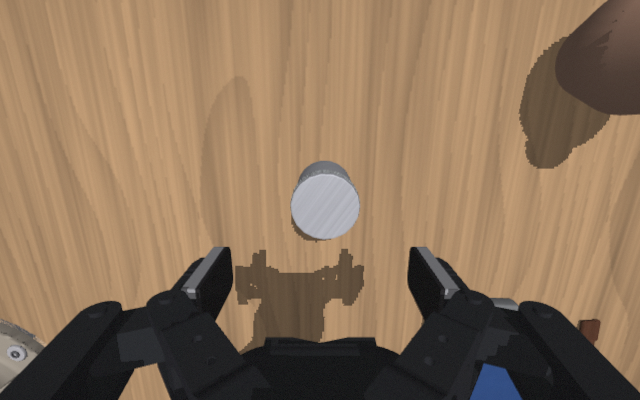

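View pics/s1.png

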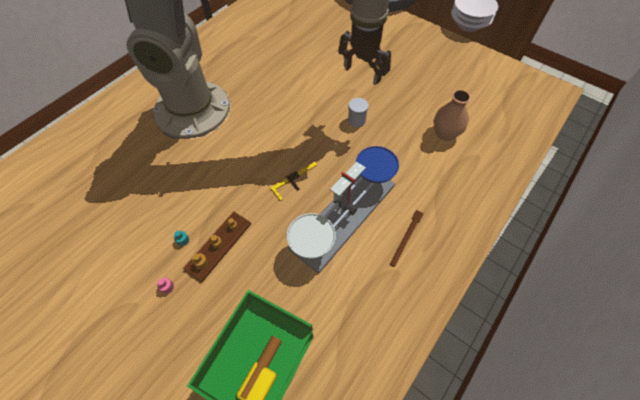

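The wrist view shows the tin at (325,205), which puts it at about (0.440, 0.280), in agreement with the side camera. The scene view shows the pan positions and the balance clearly. Next I descend and grip.

>>> {"api": "carry_out", "payload": {
  "motion": [
    {"dx":-0.005,"dy":0.004,"dz":0.04,"wx":0,"wy":0,"wz":0,"jaw":100},
    {"dx":-0.005,"dy":0.004,"dz":0.08,"wx":0,"wy":0,"wz":0,"jaw":100},
    {"dx":-0.005,"dy":0.004,"dz":0.115,"wx":0,"wy":0,"wz":0,"jaw":100},
    {"dx":-0.005,"dy":0.004,"dz":0.135,"wx":0,"wy":0,"wz":0,"jaw":100},
    {"dx":-0.005,"dy":0.004,"dz":0.135,"wx":0,"wy":0,"wz":0,"jaw":80},
    {"dx":-0.005,"dy":0.004,"dz":0.135,"wx":0,"wy":0,"wz":0,"jaw":40},
    {"dx":-0.005,"dy":0.004,"dz":0.135,"wx":0,"wy":0,"wz":0,"jaw":40},
    {"dx":-0.005,"dy":0.004,"dz":0.135,"wx":0,"wy":0,"wz":0,"jaw":40},
    {"dx":-0.005,"dy":0.004,"dz":0.135,"wx":0,"wy":0,"wz":0,"jaw":40}
  ]
}}

```text
time_s: 4.1
ee_pos: [0.4439, 0.2772, 0.0494]
ee_rot: [0.001, 0.707, 0.707, 0.001]
wrist_force: [0.3, -1.1, 5.3]
grip_width: 0.668
```

>>> {"api": "carry_out", "payload": {
  "motion": [
    {"dx":0,"dy":0,"dz":-0.03,"wx":0,"wy":0,"wz":0,"jaw":40},
    {"dx":0,"dy":0,"dz":-0.08,"wx":0,"wy":0,"wz":0,"jaw":40},
    {"dx":-0.01,"dy":0.01,"dz":-0.13,"wx":0,"wy":0,"wz":0,"jaw":40},
    {"dx":-0.04,"dy":0.04,"dz":-0.15,"wx":0,"wy":0,"wz":0,"jaw":40},
    {"dx":-0.08,"dy":0.08,"dz":-0.15,"wx":0,"wy":0,"wz":0,"jaw":40},
    {"dx":-0.12,"dy":0.12,"dz":-0.15,"wx":0,"wy":0,"wz":0,"jaw":40},
    {"dx":-0.15,"dy":0.15,"dz":-0.15,"wx":0,"wy":0,"wz":0,"jaw":40},
    {"dx":-0.162,"dy":0.166,"dz":-0.145,"wx":0,"wy":0,"wz":0,"jaw":40},
    {"dx":-0.162,"dy":0.166,"dz":-0.135,"wx":0,"wy":0,"wz":0,"jaw":40},
    {"dx":-0.162,"dy":0.166,"dz":-0.13,"wx":0,"wy":0,"wz":0,"jaw":40}
  ]
}}

```text
time_s: 5.35
ee_pos: [0.6082, 0.1171, 0.1781]
ee_rot: [-0.001, 0.706, 0.708, 0.0]
wrist_force: [-0.7, -0.2, -3.3]
grip_width: 0.661
```

Run:
```python
from h import *
for n in ['side','scene']:
    st,p,d=cam(n); cv2.imwrite(f'pics/{n}2.png',p[...,::-1]); C=cloud(manip.camera_model(n),d); np.save('pics/%s2.npy'%n,C)
print(st['ee_pos'],st['grip_width'],st['time_s'])
```

```text
[0.60799458 0.11717346 0.17780207] 0.6592811765776612 5.4
```

View pics/side2.png

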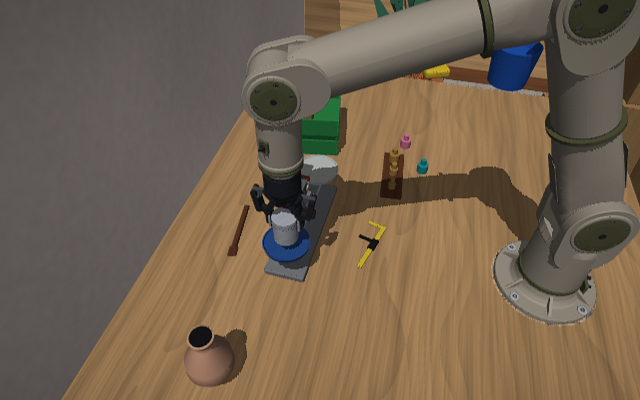

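View pics/scene2.png

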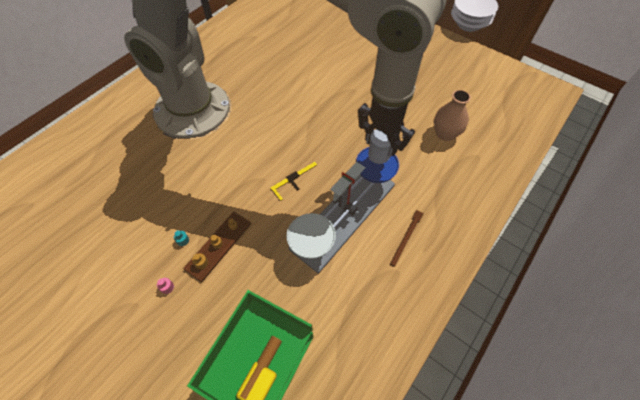

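The tin is held upright over the blue pan (side pixel (285,228)). I lower it until the pan reaches its stop, then release.

>>> {"api": "carry_out", "payload": {
  "motion": [
    {"dx":0,"dy":0.002,"dz":0.02,"wx":0,"wy":0,"wz":0,"jaw":40},
    {"dx":0,"dy":0.002,"dz":0.03,"wx":0,"wy":0,"wz":0,"jaw":40},
    {"dx":0,"dy":0.002,"dz":0.038,"wx":0,"wy":0,"wz":0,"jaw":40},
    {"dx":0,"dy":0.002,"dz":0.046,"wx":0,"wy":0,"wz":0,"jaw":40},
    {"dx":0,"dy":0.002,"dz":0.052,"wx":0,"wy":0,"wz":0,"jaw":40},
    {"dx":0,"dy":0.002,"dz":0.056,"wx":0,"wy":0,"wz":0,"jaw":40},
    {"dx":0,"dy":0.002,"dz":0.056,"wx":0,"wy":0,"wz":0,"jaw":40},
    {"dx":0,"dy":0.002,"dz":0.056,"wx":0,"wy":0,"wz":0,"jaw":40}
  ]
}}

```text
time_s: 6.45
ee_pos: [0.6103, 0.1171, 0.1227]
ee_rot: [-0.0, 0.706, 0.708, 0.0]
wrist_force: [-0.1, -0.3, -0.9]
grip_width: 0.659
```

Run:
```python
from h import *
for n in ['side','scene']:
    st,p,d=cam(n); cv2.imwrite(f'pics/{n}3.png',p[...,::-1]); C=cloud(manip.camera_model(n),d); np.save('pics/%s3.npy'%n,C)
q=C.reshape(-1,3);hsv=cv2.cvtColor(p,cv2.COLOR_RGB2HSV).reshape(-1,3)
s=(hsv[:,1]<60)&(abs(q[:,0]-.6)<.03)&(abs(q[:,1]+.147)<.03); print('white z',np.median(q[s],0))
s=(abs(hsv[:,0].astype(int)-113)<10)&(hsv[:,1]>150)&(abs(q[:,0]-.61)<.07)&(abs(q[:,1]-.12)<.07); print('blue z',np.median(q[s],0),s.sum())
print(st['ee_pos'],st['grip_width'],st['wrist_force'],st['time_s'])
I=cv2.imread('pics/side3.png')[150:290,230:350]; cv2.imwrite('pics/c3.png',cv2.resize(I,None,fx=4,fy=4))
```

```text
white z [ 0.60425235 -0.15255395  0.12755624]
blue z [0.64815015 0.11694842 0.07492844] 183
[0.6102932  0.11704413 0.12275316] 0.6635540182654794 [-1.36874177  1.10502233 -1.67835503] 6.5
```

View pics/c3.png

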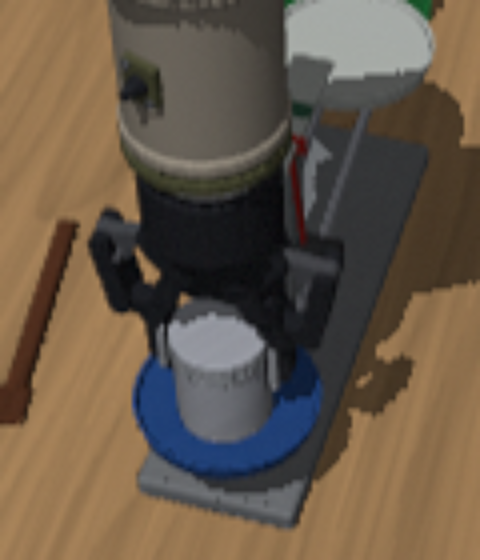

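The beam is nearly at its stop (white pan at z = 0.128). Release and retreat.

>>> {"api": "carry_out", "payload": {
  "motion": [
    {"dx":0,"dy":0,"dz":0,"wx":0,"wy":0,"wz":0,"jaw":75},
    {"dx":0,"dy":0,"dz":0,"wx":0,"wy":0,"wz":0,"jaw":95},
    {"dx":0,"dy":0,"dz":0,"wx":0,"wy":0,"wz":0,"jaw":95},
    {"dx":0,"dy":0,"dz":0,"wx":0,"wy":0,"wz":0,"jaw":95},
    {"dx":0,"dy":0,"dz":-0.05,"wx":0,"wy":0,"wz":0,"jaw":95},
    {"dx":0,"dy":0,"dz":-0.11,"wx":0,"wy":0,"wz":0,"jaw":95},
    {"dx":0,"dy":0,"dz":-0.14,"wx":0,"wy":0,"wz":0,"jaw":95},
    {"dx":0,"dy":0,"dz":-0.14,"wx":0,"wy":0,"wz":0,"jaw":95}
  ]
}}

```text
time_s: 7.55
ee_pos: [0.6117, 0.1172, 0.2663]
ee_rot: [0.001, 0.706, 0.708, 0.003]
wrist_force: [-0.4, 0.0, -1.4]
grip_width: 0.953
```

Run:
```python
from h import *
for n in ['side','scene']:
    st,p,d=cam(n); cv2.imwrite(f'pics/{n}4.png',p[...,::-1]); C=cloud(manip.camera_model(n),d)
    q=C.reshape(-1,3);hsv=cv2.cvtColor(p,cv2.COLOR_RGB2HSV).reshape(-1,3)
    s=(hsv[:,1]<60)&(abs(q[:,0]-.6)<.03)&(abs(q[:,1]+.147)<.03); print('white z',np.median(q[s],0))
    s=(abs(hsv[:,0].astype(int)-113)<10)&(hsv[:,1]>150)&(abs(q[:,0]-.61)<.07)&(abs(q[:,1]-.12)<.07); print('blue z',np.median(q[s],0),s.sum())
    s=(hsv[:,1]<70)&(abs(q[:,0]-.61)<.04)&(abs(q[:,1]-.117)<.04)&(q[:,2]>.13)&(q[:,2]<.15);t=q[s];print('tin top',s.sum(),len(t) and (t.min(0)+t.max(0))/2,np.median(t,0))
print(st['ee_pos'],st['ee_rot'],st['grip_width'],st['wrist_force'],st['time_s'])
I=cv2.imread('pics/side4.png')[150:290,230:350]; cv2.imwrite('pics/c4.png',cv2.resize(I,None,fx=4,fy=4))
```

```text
white z [ 0.59066517 -0.14740042  0.12617678]
blue z [0.59167193 0.13315101 0.07119681] 735
tin top 469 [0.60848222 0.12239033 0.13764876] [0.607718   0.12641641 0.14042238]
white z [ 0.60403402 -0.15245433  0.12939617]
blue z [0.6425773  0.11267657 0.07268979] 295
tin top 401 [0.61012334 0.11961775 0.1377571 ] [0.61158869 0.11560807 0.14216696]
[0.61076059 0.11703931 0.26393267] [2.79516616e-04 7.05972874e-01 7.08237505e-01 1.36378541e-03] 0.951206931391803 [-0.32029485 -1.63729646  0.1742684 ] 7.6
```

View pics/c4.png

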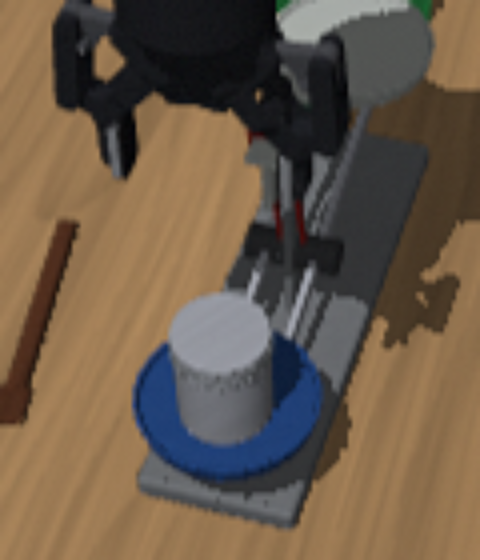

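The tin stands upright on the blue pan at about (0.610, 0.12), the beam is fully down, and nothing touches it. Now to hover above w200.

>>> {"api": "carry_out", "payload": {
  "motion": [
    {"dx":-0.04,"dy":-0.018,"dz":-0.01,"wx":0,"wy":0,"wz":0,"jaw":90},
    {"dx":-0.1,"dy":-0.044,"dz":-0.01,"wx":0,"wy":0,"wz":0,"jaw":80},
    {"dx":-0.155,"dy":-0.068,"dz":-0.01,"wx":0,"wy":0,"wz":0,"jaw":70},
    {"dx":-0.21,"dy":-0.093,"dz":0,"wx":0,"wy":0,"wz":0,"jaw":70},
    {"dx":-0.265,"dy":-0.117,"dz":0,"wx":0,"wy":0,"wz":0,"jaw":70},
    {"dx":-0.32,"dy":-0.141,"dz":0.02,"wx":0,"wy":0,"wz":0,"jaw":70},
    {"dx":-0.375,"dy":-0.165,"dz":0.04,"wx":0,"wy":0,"wz":0,"jaw":70},
    {"dx":-0.425,"dy":-0.187,"dz":0.07,"wx":0,"wy":0,"wz":0,"jaw":70},
    {"dx":-0.456,"dy":-0.201,"dz":0.09,"wx":0,"wy":0,"wz":0,"jaw":70},
    {"dx":-0.456,"dy":-0.201,"dz":0.1,"wx":0,"wy":0,"wz":0,"jaw":70},
    {"dx":-0.456,"dy":-0.201,"dz":0.1,"wx":0,"wy":0,"wz":0,"jaw":70}
  ]
}}

```text
time_s: 9.02
ee_pos: [0.41, -0.3383, 0.1602]
ee_rot: [-0.002, 0.706, 0.708, -0.0]
wrist_force: [-0.2, 1.3, -0.0]
grip_width: 0.698
```

```bash
cat > look.py <<'E'
from h import *
import sys
st,p,d=cam('wrist'); cv2.imwrite(f'pics/{sys.argv[1]}.png',p[...,::-1]); m=manip.camera_model('wrist')
C=cloud(m,d,st); print(st['ee_pos'],st['ee_rot'],st['time_s'],st['grip_width'],st['wrist_force'])
q=C.reshape(-1,3); hsv=cv2.cvtColor(p,cv2.COLOR_RGB2HSV).reshape(-1,3)
b=(q[:,2]>.008)&(q[:,2]<.016)&(abs(q[:,0]-.41)<.06)&(abs(q[:,1]+.28)<.12)
print('block',b.sum(),cv2.minAreaRect(q[b][:,:2].astype(np.float32)) if b.sum()>50 else 0)
for lo,hi,H in[(-.25,-.19,.046),(-.31,-.25,.052),(-.375,-.305,.058)]:
    k=(abs(q[:,0]-.41)<.03)&(q[:,1]>lo)&(q[:,1]<hi); t=q[k&(abs(q[:,2]-H)<.004)]
    if len(t)>15: print('knob',len(t),((t.min(0)+t.max(0))/2).round(4),(t.max(0)-t.min(0)).round(3),np.median(t,0).round(4))
E
python3 look.py w5
```

```text
[ 0.41004982 -0.33832803  0.16017489] [-2.30731883e-03  7.05812189e-01  7.08395249e-01 -8.55196234e-06] 9.025 0.6975945121433695 [-0.21170762  1.30379829 -0.01086008]
block 12562 ((0.40433305501937866, -0.2783393859863281), (0.06013748049736023, 0.19015203416347504), 4.214878082275391)
knob 331 [ 0.4004 -0.2189  0.0453] [0.014 0.013 0.006] [ 0.4008 -0.2191  0.046 ]
knob 345 [ 0.4036 -0.2785  0.0516] [0.015 0.015 0.004] [ 0.4036 -0.2787  0.0518]
knob 308 [ 0.4094 -0.338   0.0571] [0.015 0.015 0.005] [ 0.4098 -0.3375  0.0577]
```

View pics/w5.png

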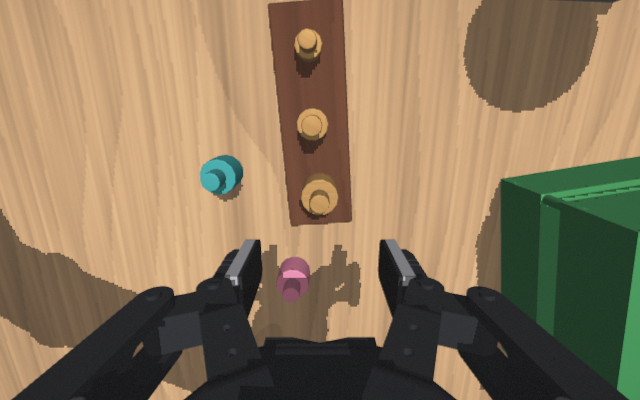

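The wrist view shows w200 at (319,200), w100 at (312,125) and w50 at (307,42), with the turquoise and pink look-alikes off the block. All three tops match the given heights. Next I grip the w200 knob.

>>> {"api": "carry_out", "payload": {
  "motion": [
    {"dx":0,"dy":0,"dz":0.03,"wx":0,"wy":0,"wz":0,"jaw":60},
    {"dx":0,"dy":0,"dz":0.065,"wx":0,"wy":0,"wz":0,"jaw":50},
    {"dx":0,"dy":0,"dz":0.088,"wx":0,"wy":0,"wz":0,"jaw":50},
    {"dx":0,"dy":0,"dz":0.096,"wx":0,"wy":0,"wz":0,"jaw":50},
    {"dx":0,"dy":0,"dz":0.096,"wx":0,"wy":0,"wz":0,"jaw":40},
    {"dx":0,"dy":0,"dz":0.096,"wx":0,"wy":0,"wz":0,"jaw":5},
    {"dx":0,"dy":0,"dz":0.096,"wx":0,"wy":0,"wz":0,"jaw":5},
    {"dx":0,"dy":0,"dz":0.096,"wx":0,"wy":0,"wz":0,"jaw":5},
    {"dx":0,"dy":0,"dz":0.096,"wx":0,"wy":0,"wz":0,"jaw":5}
  ]
}}

```text
time_s: 10.2
ee_pos: [0.4115, -0.3385, 0.0664]
ee_rot: [-0.0, 0.705, 0.709, 0.001]
wrist_force: [-0.8, 0.3, 6.1]
grip_width: 0.154
```

>>> {"api": "carry_out", "payload": {
  "motion": [
    {"dx":0,"dy":0,"dz":-0.02,"wx":0,"wy":0,"wz":0,"jaw":5},
    {"dx":0,"dy":0,"dz":-0.06,"wx":0,"wy":0,"wz":0,"jaw":5},
    {"dx":0.005,"dy":0.005,"dz":-0.11,"wx":0,"wy":0,"wz":0,"jaw":5},
    {"dx":0.03,"dy":0.034,"dz":-0.15,"wx":0,"wy":0,"wz":0,"jaw":5},
    {"dx":0.065,"dy":0.075,"dz":-0.17,"wx":0,"wy":0,"wz":0,"jaw":5},
    {"dx":0.1,"dy":0.115,"dz":-0.17,"wx":0,"wy":0,"wz":0,"jaw":5},
    {"dx":0.135,"dy":0.155,"dz":-0.17,"wx":0,"wy":0,"wz":0,"jaw":5},
    {"dx":0.159,"dy":0.183,"dz":-0.165,"wx":0,"wy":0,"wz":0,"jaw":5},
    {"dx":0.165,"dy":0.19,"dz":-0.155,"wx":0,"wy":0,"wz":0,"jaw":5},
    {"dx":0.165,"dy":0.19,"dz":-0.15,"wx":0,"wy":0,"wz":0,"jaw":5},
    {"dx":0.165,"dy":0.19,"dz":-0.15,"wx":0,"wy":0,"wz":0,"jaw":5}
  ]
}}

```text
time_s: 11.58
ee_pos: [0.5993, -0.1745, 0.2161]
ee_rot: [-0.001, 0.706, 0.708, -0.0]
wrist_force: [-0.9, -0.5, -1.9]
grip_width: 0.155
```

```bash
cat > look2.py <<'E'
from h import *
import sys
k=sys.argv[1]
st,p,d=cam('wrist'); cv2.imwrite(f'pics/{k}w.png',p[...,::-1])
print(st['ee_pos'],st['ee_rot'],st['time_s'],st['grip_width'],st['wrist_force'])
st,p,d=cam('scene'); C=cloud(manip.camera_model('scene'),d); q=C.reshape(-1,3);hsv=cv2.cvtColor(p,cv2.COLOR_RGB2HSV).reshape(-1,3)
s=(hsv[:,1]<60)&(np.hypot(q[:,0]-.602,q[:,1]+.147)<.04)&(q[:,2]<.135); print('white z',np.median(q[s],0),s.sum())
s=(abs(hsv[:,0].astype(int)-113)<10)&(hsv[:,1]>150)&(abs(q[:,0]-.61)<.07)&(abs(q[:,1]-.12)<.07); print('blue z',np.median(q[s],0),s.sum())
I=p[130:290,260:420,::-1]; cv2.imwrite(f'pics/{k}s.png',cv2.resize(I,None,fx=3.5,fy=3.5))
E
python3 look2.py a6
```

```text
[ 0.59928455 -0.17451873  0.21607773] [-7.74909244e-04  7.06259480e-01  7.07952596e-01 -2.59698121e-04] 11.575 0.15486321700709543 [-0.85430042 -0.51349527 -1.91033635]
white z [ 0.61940931 -0.15916556  0.12842585] 747
blue z [0.64255035 0.1125117  0.07268237] 287
```

View pics/a6w.png

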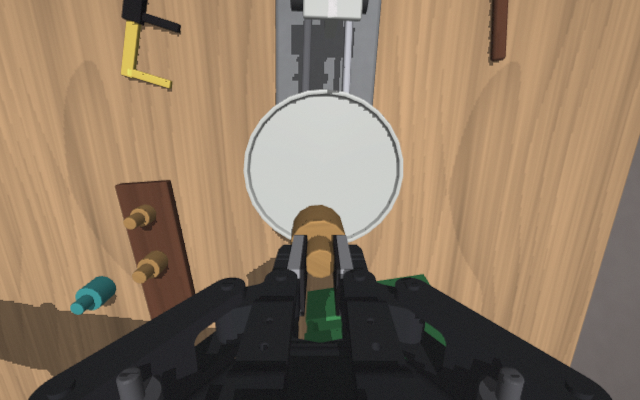

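View pics/a6s.png

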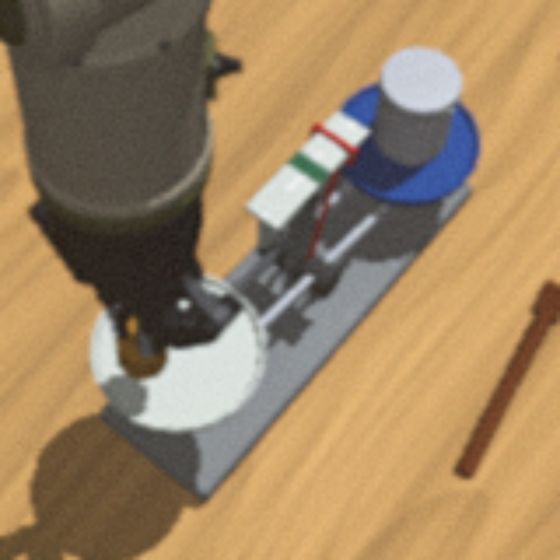

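Run:
```python
from h import *
st=manip.read_state(); m=manip.camera_model('wrist')
for px in [(245,167),(403,167),(323,91),(323,167)]: print(pz(m,px,.132,st).round(4))
```

```text
[ 0.5483 -0.1419  0.132 ]
[ 0.6586 -0.1416  0.132 ]
[ 0.6025 -0.0917  0.132 ]
[ 0.6028 -0.1418  0.132 ]
```

w200 is held over the white pan, whose centre is at about (0.603, -0.145). I shift 4 mm inward, lower and release.

>>> {"api": "carry_out", "payload": {
  "motion": [
    {"dx":0.004,"dy":0.003,"dz":0.012,"wx":0,"wy":0,"wz":0,"jaw":5},
    {"dx":0.004,"dy":0.003,"dz":0.024,"wx":0,"wy":0,"wz":0,"jaw":5},
    {"dx":0.004,"dy":0.003,"dz":0.032,"wx":0,"wy":0,"wz":0,"jaw":5},
    {"dx":0.004,"dy":0.003,"dz":0.037,"wx":0,"wy":0,"wz":0,"jaw":5},
    {"dx":0.004,"dy":0.003,"dz":0.037,"wx":0,"wy":0,"wz":0,"jaw":5},
    {"dx":0.004,"dy":0.003,"dz":0.037,"wx":0,"wy":0,"wz":0,"jaw":5},
    {"dx":0.004,"dy":0.003,"dz":0.037,"wx":0,"wy":0,"wz":0,"jaw":5}
  ]
}}

```text
time_s: 12.55
ee_pos: [0.603, -0.1705, 0.1805]
ee_rot: [0.0, 0.706, 0.708, 0.001]
wrist_force: [-0.6, 0.4, -0.3]
grip_width: 0.151
```

```bash
python3 look2.py a7
```

```text
[ 0.60302321 -0.17052389  0.18054115] [2.03661405e-04 7.06297983e-01 7.07914410e-01 5.53937500e-04] 12.55 0.15148166027437945 [-0.56947657  0.39284111 -0.27418676]
white z [ 0.62264434 -0.16284813  0.02133736] 523
blue z [0.64284445 0.11183322 0.07554401] 300
```

>>> {"api": "carry_out", "payload": {
  "motion": [
    {"dx":0,"dy":0,"dz":0,"wx":0,"wy":0,"wz":0,"jaw":30},
    {"dx":0,"dy":0,"dz":0,"wx":0,"wy":0,"wz":0,"jaw":50},
    {"dx":0,"dy":0,"dz":0,"wx":0,"wy":0,"wz":0,"jaw":50},
    {"dx":0,"dy":0,"dz":-0.04,"wx":0,"wy":0,"wz":0,"jaw":50},
    {"dx":0,"dy":0,"dz":-0.08,"wx":0,"wy":0,"wz":0,"jaw":50},
    {"dx":-0.03,"dy":-0.04,"dz":-0.09,"wx":0,"wy":0,"wz":0,"jaw":60},
    {"dx":-0.065,"dy":-0.09,"dz":-0.09,"wx":0,"wy":0,"wz":0,"jaw":60},
    {"dx":-0.09,"dy":-0.14,"dz":-0.06,"wx":0,"wy":0,"wz":0,"jaw":60},
    {"dx":-0.108,"dy":-0.18,"dz":-0.02,"wx":0,"wy":0,"wz":0,"jaw":60},
    {"dx":-0.108,"dy":-0.199,"dz":0.02,"wx":0,"wy":0,"wz":0,"jaw":60},
    {"dx":-0.108,"dy":-0.199,"dz":0.02,"wx":0,"wy":0,"wz":0,"jaw":60},
    {"dx":-0.108,"dy":-0.199,"dz":0.02,"wx":0,"wy":0,"wz":0,"jaw":60}
  ]
}}

```text
time_s: 14.15
ee_pos: [0.4062, -0.279, 0.162]
ee_rot: [0.001, 0.706, 0.708, 0.001]
wrist_force: [0.3, 0.1, 0.1]
grip_width: 0.603
```

```bash
cat > look3.py <<'E'
from h import *
import sys
k=sys.argv[1]
st,p,d=cam('scene'); C=cloud(manip.camera_model('scene'),d); q=C.reshape(-1,3);hsv=cv2.cvtColor(p,cv2.COLOR_RGB2HSV).reshape(-1,3)
print(st['ee_pos'],st['time_s'],st['grip_width'],st['wrist_force'])
s=(hsv[:,1]<60)&(np.hypot(q[:,0]-.602,q[:,1]+.145)<.045)&(q[:,2]>.06)&(q[:,2]<.14); print('white z',np.median(q[s],0),s.sum())
s=(abs(hsv[:,0].astype(int)-113)<10)&(hsv[:,1]>150)&(abs(q[:,0]-.61)<.07)&(abs(q[:,1]-.12)<.07); print('blue z',np.median(q[s],0),s.sum())
I=p[130:290,260:420,::-1]; cv2.imwrite(f'pics/{k}s.png',cv2.resize(I,None,fx=3.5,fy=3.5,interpolation=cv2.INTER_CUBIC))
E
python3 look3.py a8; python3 look.py w8
```

```text
[ 0.40620471 -0.27901376  0.16198514] 14.15 0.6034373394458024 [0.33282415 0.06097914 0.05714645]
white z [ 0.60673382 -0.13935599  0.11067494] 914
blue z [0.64194924 0.11111092 0.09192321] 317
[ 0.406661   -0.27908967  0.16228736] [0.00184783 0.7056772  0.70853018 0.00112095] 14.2 0.5997352668761917 [ 1.26249137 -0.54941907  0.71039461]
block 11270 ((0.4043152332305908, -0.2784326672554016), (0.06012825667858124, 0.18995197117328644), 4.184082984924316)
knob 252 [ 0.4004 -0.2187  0.0457] [0.013 0.013 0.004] [ 0.4005 -0.2183  0.0459]
knob 288 [ 0.4036 -0.278   0.051 ] [0.015 0.015 0.006] [ 0.404  -0.2777  0.0517]
```

View pics/a8s.png

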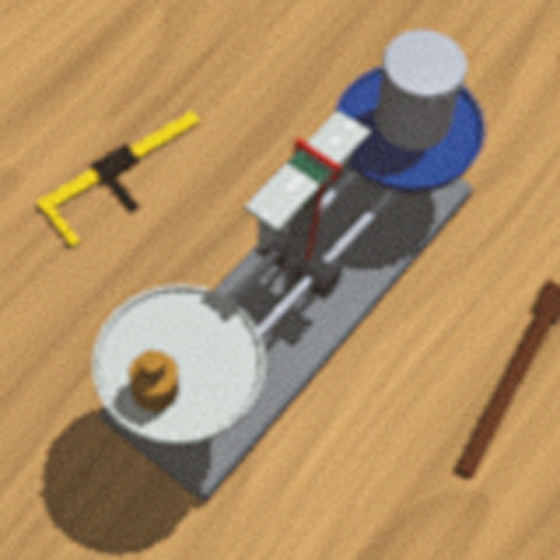

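View pics/w8.png

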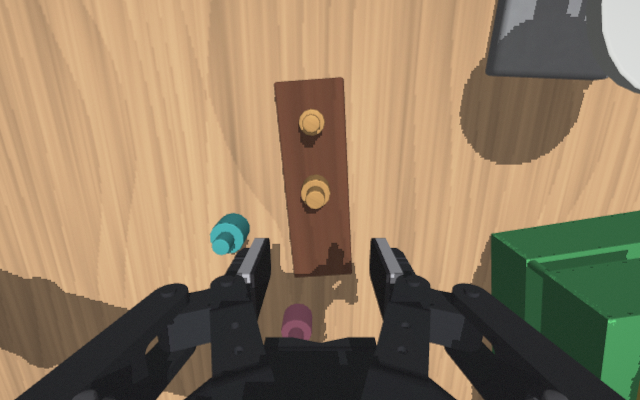

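w200 stands on the pan, and the pan heights (white 0.1107, blue about 0.091) put the beam at about -0.077 rad. That makes the tin roughly 248 g, so w50 is the one needed. w50 shows at wrist pixel (311,122). I move over it and check the beam has settled.

>>> {"api": "carry_out", "payload": {
  "motion": [
    {"dx":0.03,"dy":-0.003,"dz":0,"wx":0,"wy":0,"wz":0,"jaw":50},
    {"dx":0.06,"dy":-0.006,"dz":0.03,"wx":0,"wy":0,"wz":0,"jaw":45},
    {"dx":0.06,"dy":-0.006,"dz":0.06,"wx":0,"wy":0,"wz":0,"jaw":45},
    {"dx":0.06,"dy":-0.006,"dz":0.06,"wx":0,"wy":0,"wz":0,"jaw":45},
    {"dx":0.06,"dy":-0.006,"dz":0.06,"wx":0,"wy":0,"wz":0,"jaw":45}
  ]
}}

```text
time_s: 14.88
ee_pos: [0.402, -0.2199, 0.1038]
ee_rot: [0.003, 0.706, 0.709, 0.001]
wrist_force: [0.6, -0.2, 0.9]
grip_width: 0.448
```

```bash
python3 look3.py a9; python3 look.py w9
```

```text
[ 0.40203662 -0.21988236  0.10376805] 14.875 0.4478323909918036 [ 0.6428162  -0.16720885  0.85091227]
white z [ 0.60699854 -0.13950377  0.1107533 ] 914
blue z [0.64185942 0.11043197 0.09183796] 317
[ 0.40204374 -0.22001828  0.10387579] [0.00323298 0.70574136 0.70846045 0.00157515] 14.925 0.45069016415549296 [-0.17876062 -0.16652244 -0.19414704]
block 11268 ((0.40325284004211426, -0.2633289098739624), (0.06031583994626999, 0.15985897183418274), 4.129825592041016)
knob 358 [ 0.4004 -0.2183  0.0449] [0.014 0.014 0.005] [ 0.4008 -0.2177  0.0458]
knob 407 [ 0.4036 -0.278   0.0508] [0.015 0.016 0.005] [ 0.4035 -0.2768  0.0516]
```

View pics/w9.png

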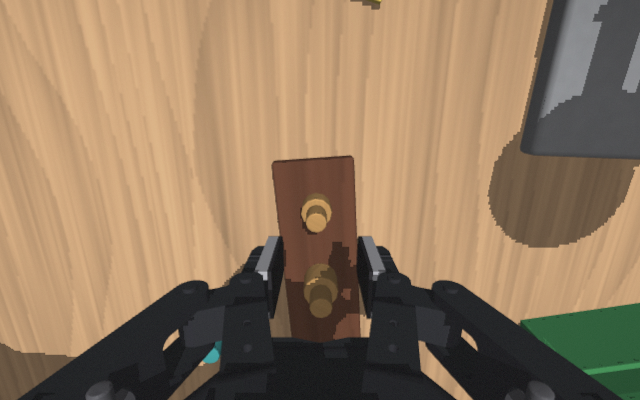

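The beam has settled at about -0.08 rad. w50 is under the gripper at (316,215), so I grip its knob.

>>> {"api": "carry_out", "payload": {
  "motion": [
    {"dx":0.001,"dy":-0.001,"dz":0.025,"wx":0,"wy":0,"wz":0,"jaw":45},
    {"dx":0.001,"dy":-0.001,"dz":0.045,"wx":0,"wy":0,"wz":0,"jaw":45},
    {"dx":0.001,"dy":-0.001,"dz":0.052,"wx":0,"wy":0,"wz":0,"jaw":45},
    {"dx":0.001,"dy":-0.001,"dz":0.052,"wx":0,"wy":0,"wz":0,"jaw":40},
    {"dx":0.001,"dy":-0.001,"dz":0.052,"wx":0,"wy":0,"wz":0,"jaw":3},
    {"dx":0.001,"dy":-0.001,"dz":0.052,"wx":0,"wy":0,"wz":0,"jaw":3},
    {"dx":0.001,"dy":-0.001,"dz":0.052,"wx":0,"wy":0,"wz":0,"jaw":3},
    {"dx":0.001,"dy":-0.001,"dz":0.052,"wx":0,"wy":0,"wz":0,"jaw":3}
  ]
}}

```text
time_s: 15.98
ee_pos: [0.4018, -0.2195, 0.0526]
ee_rot: [0.004, 0.706, 0.708, 0.002]
wrist_force: [-2.1, 0.0, 6.5]
grip_width: 0.133
```

>>> {"api": "carry_out", "payload": {
  "motion": [
    {"dx":0,"dy":0,"dz":-0.02,"wx":0,"wy":0,"wz":0,"jaw":3},
    {"dx":0,"dy":0,"dz":-0.06,"wx":0,"wy":0,"wz":0,"jaw":3},
    {"dx":0.003,"dy":0.006,"dz":-0.11,"wx":0,"wy":0,"wz":0,"jaw":3},
    {"dx":0.018,"dy":0.035,"dz":-0.15,"wx":0,"wy":0,"wz":0,"jaw":3},
    {"dx":0.04,"dy":0.08,"dz":-0.17,"wx":0,"wy":0,"wz":0,"jaw":3},
    {"dx":0.062,"dy":0.13,"dz":-0.17,"wx":0,"wy":0,"wz":0,"jaw":3},
    {"dx":0.084,"dy":0.175,"dz":-0.17,"wx":0,"wy":0,"wz":0,"jaw":3},
    {"dx":0.095,"dy":0.198,"dz":-0.165,"wx":0,"wy":0,"wz":0,"jaw":3},
    {"dx":0.095,"dy":0.202,"dz":-0.15,"wx":0,"wy":0,"wz":0,"jaw":3},
    {"dx":0.095,"dy":0.202,"dz":-0.14,"wx":0,"wy":0,"wz":0,"jaw":3},
    {"dx":0.095,"dy":0.202,"dz":-0.14,"wx":0,"wy":0,"wz":0,"jaw":3}
  ]
}}

```text
time_s: 17.35
ee_pos: [0.6007, -0.1245, 0.1928]
ee_rot: [0.003, 0.707, 0.708, 0.001]
wrist_force: [-0.1, 0.2, -0.8]
grip_width: 0.127
```

```bash
python3 look3.py a10; python3 look.py w10
```

```text
[ 0.60065691 -0.12452187  0.19275642] 17.35 0.1267085206892691 [-0.13503611  0.24363974 -0.7734732 ]
white z [ 0.60888211 -0.14102456  0.11060079] 866
blue z [0.64135649 0.11004571 0.09187248] 330
[ 0.60120675 -0.1244482   0.19376378] [0.00364843 0.70643604 0.707766   0.00144685] 17.4 0.13126351512550458 [ 0.31911947 -0.19833033 -0.13778208]
block 4060 ((0.4015935957431793, -0.2378566563129425), (0.06163444742560387, 0.10967254638671875), 4.538944721221924)
knob 118 [ 0.4042 -0.2759  0.0507] [0.015 0.012 0.005] [ 0.4037 -0.2744  0.0512]
```

View pics/w10.png

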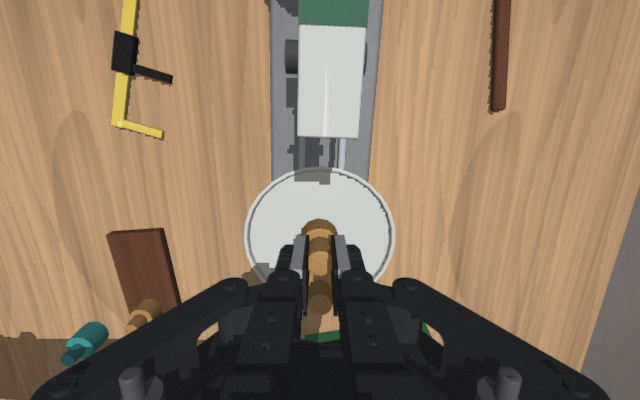

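View pics/a10s.png

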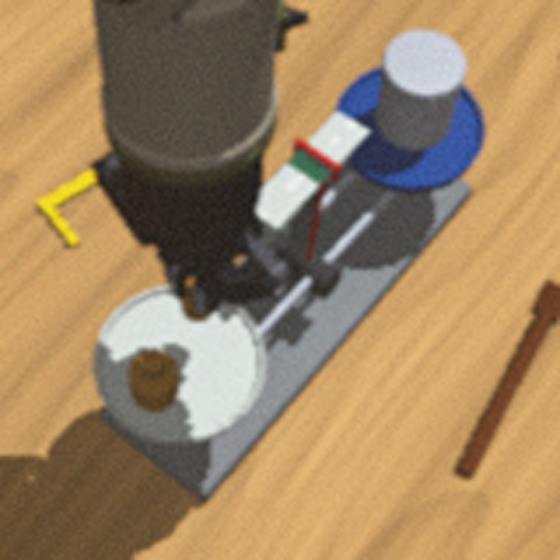

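w50 is held over free pan floor, clear of w200 and the dial. Lower and release.

>>> {"api": "carry_out", "payload": {
  "motion": [
    {"dx":-0.001,"dy":0.001,"dz":0.015,"wx":0,"wy":0,"wz":0,"jaw":3},
    {"dx":-0.001,"dy":0.001,"dz":0.03,"wx":0,"wy":0,"wz":0,"jaw":3},
    {"dx":-0.001,"dy":0.001,"dz":0.04,"wx":0,"wy":0,"wz":0,"jaw":3},
    {"dx":-0.001,"dy":0.001,"dz":0.047,"wx":0,"wy":0,"wz":0,"jaw":3},
    {"dx":-0.001,"dy":0.001,"dz":0.048,"wx":0,"wy":0,"wz":0,"jaw":3},
    {"dx":-0.001,"dy":0.001,"dz":0.048,"wx":0,"wy":0,"wz":0,"jaw":3},
    {"dx":-0.001,"dy":0.001,"dz":0.048,"wx":0,"wy":0,"wz":0,"jaw":3}
  ]
}}

```text
time_s: 18.32
ee_pos: [0.6034, -0.1255, 0.1469]
ee_rot: [0.004, 0.706, 0.708, 0.002]
wrist_force: [-0.3, 0.8, -0.4]
grip_width: 0.132
```

```bash
python3 look3.py a11
```

```text
[ 0.60336711 -0.12551337  0.14692585] 18.325 0.1315626927310766 [-0.27796027  0.84805338 -0.43677406]
white z [ 0.61445416 -0.14524045  0.10732239] 718
blue z [0.64060738 0.11032848 0.09521526] 341
```

The pan has sunk from 0.1106 to 0.1073, so the weight is in contact. Release, retreat and let it settle.

>>> {"api": "carry_out", "payload": {
  "motion": [
    {"dx":0,"dy":0,"dz":0,"wx":0,"wy":0,"wz":0,"jaw":25},
    {"dx":0,"dy":0,"dz":0,"wx":0,"wy":0,"wz":0,"jaw":45},
    {"dx":0,"dy":0,"dz":0,"wx":0,"wy":0,"wz":0,"jaw":45},
    {"dx":0,"dy":0,"dz":-0.03,"wx":0,"wy":0,"wz":0,"jaw":45},
    {"dx":0,"dy":0,"dz":-0.08,"wx":0,"wy":0,"wz":0,"jaw":45},
    {"dx":-0.01,"dy":-0.03,"dz":-0.13,"wx":0,"wy":0,"wz":0,"jaw":45},
    {"dx":-0.03,"dy":-0.08,"dz":-0.13,"wx":0,"wy":0,"wz":0,"jaw":45},
    {"dx":-0.04,"dy":-0.12,"dz":-0.13,"wx":0,"wy":0,"wz":0,"jaw":45},
    {"dx":-0.04,"dy":-0.12,"dz":-0.13,"wx":0,"wy":0,"wz":0,"jaw":45},
    {"dx":-0.04,"dy":-0.12,"dz":-0.13,"wx":0,"wy":0,"wz":0,"jaw":45},
    {"dx":-0.04,"dy":-0.12,"dz":-0.13,"wx":0,"wy":0,"wz":0,"jaw":45},
    {"dx":-0.04,"dy":-0.12,"dz":-0.13,"wx":0,"wy":0,"wz":0,"jaw":45},
    {"dx":-0.04,"dy":-0.12,"dz":-0.13,"wx":0,"wy":0,"wz":0,"jaw":45},
    {"dx":-0.04,"dy":-0.12,"dz":-0.13,"wx":0,"wy":0,"wz":0,"jaw":45},
    {"dx":-0.04,"dy":-0.12,"dz":-0.13,"wx":0,"wy":0,"wz":0,"jaw":45}
  ]
}}

```text
time_s: 20.25
ee_pos: [0.4823, -0.1653, 0.2759]
ee_rot: [0.004, 0.706, 0.708, 0.002]
wrist_force: [0.1, -0.5, 0.5]
grip_width: 0.448
```

```bash
python3 look3.py a12; python3 look.py w12
python3 - <<'E'
from h import *
st,p,d=cam('side');cv2.imwrite('pics/side12.png',p[...,::-1])
E
python3 look3.py a13
```

```text
[ 0.4822894  -0.16531794  0.27587109] 20.25 0.4480776214991879 [ 0.10573442 -0.47183647  0.52114493]
white z [ 0.61127075 -0.1427097   0.10015611] 809
blue z [0.64190363 0.11062962 0.10267895] 329
[ 0.48225869 -0.16537485  0.27592456] [0.00446235 0.70636652 0.70782907 0.00210444] 20.3 0.4509938900166732 [-0.1869749  -0.34564112  0.1117603 ]
block 3132 ((0.40427184104919434, -0.27791595458984375), (0.06021296977996826, 0.1895407885313034), 4.131909370422363)
[ 0.48222655 -0.16535171  0.27595972] 20.4 0.45147308426086014 [ 0.82590477 -0.25730889 -0.255946  ]
white z [ 0.61138417 -0.14299661  0.10018846] 807
blue z [0.64154815 0.10925234 0.10223649] 322
```

View pics/a13s.png

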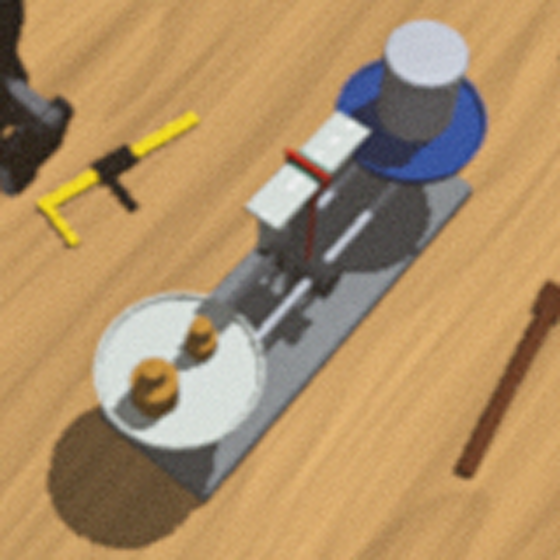

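View pics/side12.png

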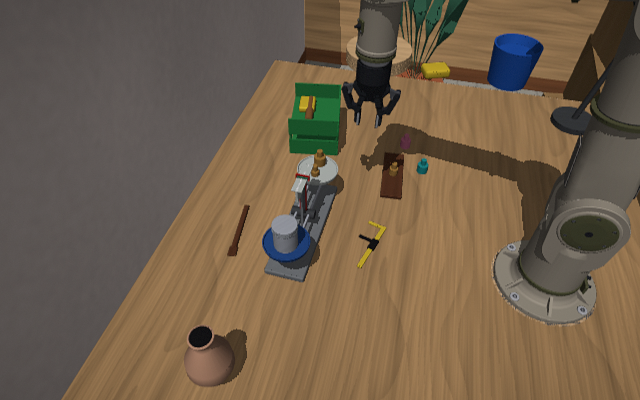

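The pans are level and steady (white at 0.1002, the same across two pictures), and the red pointer covers the green band. w200 and w50 stand on the white pan, w100 stands on the block, and the gripper is clear.

```bash
python3 -c "
from workcell import manip
print(manip.close_job())"
```

```text
the job is handed in; nothing more can be done
None
```

The tin is on the blue pan, balanced by w200 and w50 on the white pan, and the job is handed in after about 20.4 s of the 67 s allowed. With the tin alone, the beam went fully down on the blue side. With w200 added, it settled at about -0.08 rad, which put the tin at about 250 g, so w50 was the weight to add.

My last checks, before handing in:
- **Beam:** the pans were level and steady. The white pan read z ≈ 0.100 in two pictures and the blue pan about 0.102, and the pointer covered the green band.
- **Standing pieces:** the tin, w200 and w50 were upright on their pans, and w100 was still on the block. The gripper was open and clear of everything.
- **Bystanders:** the vase, callipers and modelling tool showed no visible movement in the last side picture; I did not measure them.

- **Refused move:** the first move call was refused because its rows lacked some keys; nothing moved.
- **Grip readings:** on the knobs the grip read 2–3 mm narrower than their nominal size, but both weights held firmly.

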